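# Line up the carving mallets by size

## Robot

A 6-joint arm with a two-finger parallel gripper is mounted at the origin on the work surface. World frame = base frame: x ahead of the robot, y to its left, z up, the work surface at z = 0. Lengths are in m, angles in rad, forces in N, time in s.
With the tool pointing down it reaches from about 0.35 to 0.775 m from the base axis. Payload 5.5 kg.
Tool frame: the origin (TCP) lies between the finger pads; the fingertips stand 19 mm ahead of it and the grasp point (between the pads) is the TCP; z points along the fingers, x is the direction in which the jaws open and shut, and the axes are right-handed (so a half turn about z gives the same grasp; the last joint's range is limited). The gripper opens to 85 mm and grips with 20 to 120 N. Pads are 22 mm wide; open, the fingers measure 114 mm over their backs; the gripper's body (76 mm by 85 mm) begins 54 mm behind the grasp point. The pads swing forward as they close: fully open they stand 13 mm farther back than shut.
Start: joints at [1.053, 0.313, 0.046, 1.304, 0, 1.431], TCP at [0.212, 0.534, 0.25] pointing down, gripper open.
Joint ranges: [-2.76, 2.76], [-0.86, 1.69], [-1.03, 1.26], [-2.2, 2.34], [-1.47, 1.5], [-3.14, 3.14]. Speed limits (rad/s): [2.57, 2.57, 3.14, 3.14, 3.14, 3.14].

## Interface

Orientations are given as a unit quaternion [w, x, y, z].
In Python, from workcell import env gives the robot as it stands. The module is installed in compiled form; this text tells all that it offers.
- The arm moves only by the tool carry_out, never from a script. Its argument "steps" is a list of rows, each a list of 7 numbers: the gripper command: -1 is shut, 1 is fully open, values between are in proportion, then the shift along the tool's x, y, z in m, then the turn, a rotation vector about the tool's x, y, z in rad. A call has 1 to 20 rows; each row shifts and turns the commanded pose from where the row before left it, along the tool's axes as they then stand; what a row does not reach is not made up. A row lasts 1/8 s, in which the tool goes at most 62.5 mm and 10.7 degrees, less where a joint would pass 70% of its speed; a pose out of reach is approached as far as the arm can. A call with a gripper value outside its range is refused whole. The fingers move at their own pace and stop on an object; "grip_force" is the grip in N (left out, the last holds). Time passes only in rows, so rows that do not move let the fingers close. It gives the time, the measured TCP pose, the force and the opening at its end, in the units of the state.
- env.get_state(): the state, without advancing time (a new reading comes with each control period).
- env.read_camera(name): name is "scene" or "top" or "wrist"; returns a dict with "color" (420x560x3 uint8, red, green, blue), "K" (3x3 intrinsics, pixels), "dist" ([k1, k2, p1, p2, k3] as OpenCV has them; the pictures are not rectified), "R" (3x3) and "t" (3): a world point X has camera coordinates R X + t. Camera axes: x right, y down, z forward; pixel columns grow to the right and rows downward; lengths in m; the calibration is good to about 2 mm. A picture is of the moment at which its call begins. There is no depth.
- env.hand_in(): hands the job in, once; it reports no verdict.
The state is a dict: "clock": time; "joint_pos": joint angles; "qvel": joint speeds; "tau": joint torques, N m; "tcp_pos": TCP position; "orientation": TCP orientation; "wrist_force": force on the tool from outside, world axes, zero at the start; "ft_torque": the same for the moment, N m; "finger_gap": finger opening in m.
Only numpy, scipy, OpenCV 4.12 (cv2) and the standard library are available. Lean on these libraries where they do the work, as an engineer would, in place of code of your own. Each camera call takes 0.05 s, during which the arm holds its last target. There are 200 camera calls.

## Task

Stand the four carving mallets on the cork pads of the board, one to a pad, in order of size: the smallest on the pad next to the red end block, the largest on the pad farthest from it. Centre each one on its pad, upright on its head with the handle up, and let go of it. Do not knock any mallet over and do not disturb the carved rosette.

Things in the scene. Friction and masses are not known exactly. Their poses are not given: they have to be found in the camera images.
- mallet_44: the smallest of four loose round carving mallets, standing on its head, handle straight up: mid-brown wooden head 44 mm across at the foot (its widest) and 50 mm high, then a straight pale round handle 26 mm thick, 60 mm long, 110 mm tall in all, 0.08 to 0.5 kg. Origin: centre of the foot (underside of the head); z runs up the handle. Its yaw does not matter.
- mallet_56: the second smallest of four loose round carving mallets, standing on its head, handle straight up: dark brown wooden head 56 mm across at the foot (its widest) and 60 mm high, then a straight pale round handle 26 mm thick, 65 mm long, 125 mm tall in all, 0.08 to 0.5 kg. Origin: centre of the foot (underside of the head); z runs up the handle. Its yaw does not matter.
- mallet_68: the second largest of four loose round carving mallets, standing on its head, handle straight up: mid-brown wooden head 68 mm across at the foot (its widest) and 70 mm high, then a straight pale round handle 26 mm thick, 70 mm long, 140 mm tall in all, 0.08 to 0.5 kg. Origin: centre of the foot (underside of the head); z runs up the handle. Its yaw does not matter.
- mallet_80: the largest of four loose round carving mallets, standing on its head, handle straight up: dark brown wooden head 80 mm across at the foot (its widest) and 80 mm high, then a straight pale round handle 26 mm thick, 75 mm long, 155 mm tall in all, 0.08 to 0.5 kg. Origin: centre of the foot (underside of the head); z runs up the handle. Its yaw does not matter.
- pad_a: round cork pad 64 mm across and 3 mm thick, number 1 of four equal ones in a straight row on the board, 95 mm apart centre to centre, counted from the robot's left (+y). Origin: centre of its underside, 18 mm above the table. y axis along the row. The dark board (110 x 470 mm, 18 mm thick) is fixed beyond the mallets, elsewhere and slightly turned each time.
- pad_b: round cork pad 64 mm across and 3 mm thick, number 2 of four equal ones in a straight row on the board, 95 mm apart centre to centre, counted from the robot's left (+y). Origin: centre of its underside, 18 mm above the table. y axis along the row. The dark board (110 x 470 mm, 18 mm thick) is fixed beyond the mallets, elsewhere and slightly turned each time.
- pad_c: round cork pad 64 mm across and 3 mm thick, number 3 of four equal ones in a straight row on the board, 95 mm apart centre to centre, counted from the robot's left (+y). Origin: centre of its underside, 18 mm above the table. y axis along the row. The dark board (110 x 470 mm, 18 mm thick) is fixed beyond the mallets, elsewhere and slightly turned each time.
- pad_d: round cork pad 64 mm across and 3 mm thick, number 4 of four equal ones in a straight row on the board, 95 mm apart centre to centre, counted from the robot's left (+y). Origin: centre of its underside, 18 mm above the table. y axis along the row. The dark board (110 x 470 mm, 18 mm thick) is fixed beyond the mallets, elsewhere and slightly turned each time.
- red_block: fixed red-painted end block, 100 mm across the board, 20 mm thick along the row, 40 mm high, standing on the board at one end of the row, 77.5 mm from the centre of the nearest pad; it may be at either end (a like block of bare pale wood is at the other). Origin: centre of its underside.
- rosette: unfinished carved rosette of pale limewood, 64 mm across and 26 mm high, lying loose on the table among the mallets; it is not to be disturbed. Origin: centre of its underside.
There are look-alikes about, which are no part of the job. Leave any turquoise look-alike of the mallet_68 alone.

How it is judged:
By the outcome, as a careful person would: the job done as asked, in the order asked, and still so for the second after the job is handed in, with the robot touching nothing.
It also fails if it takes over 128 s, if anything falls off the work surface, if the arm or the gripper's body presses on something with over 40 N, if the wrist force passes 120 N, or if a joint passes its speed limit or range.

## Working session

There is one attempt and no reset: what is moved stays moved. The work goes in short steps, Python scripts to look and compute and a tool call to move; the robot and the scene stay as the last step left them, time stands still between calls to the robot, and variables do not carry over. Pictures are saved under pics/ and viewed, about 12 in all and at most 16, crops included, and the job is handed in when it is done.

Besides the shell and the picture viewer there is one more tool, called as name(argument=value, ...) on one line, values as JSON. carry_out: Moves the arm, as the interface text tells. Its arguments: {"type":"object","properties":{"steps":{"type":"array","items":{"type":"array","items":{"type":"number"}}},"grip_force":{"type":"number"}},"required":["steps"]}

```bash
mkdir -p pics
cat > h.py <<'E'
import numpy as np, cv2
from workcell import env
def cam(n):
    return env.read_camera(n)
def save(c,name): cv2.imwrite('pics/'+name+'.png',c['color'][:,:,::-1])
def ray(c,px,z):
    p=cv2.undistortPoints(np.array([[px]],float),c['K'],np.array(c['dist']))[0,0]
    R=np.array(c['R']);o=-R.T@np.array(c['t']);d=R.T@np.array([p[0],p[1],1])
    return o+d*(z-o[2])/d[2]
def proj(c,X):
    return cv2.projectPoints(np.array([X],float),cv2.Rodrigues(np.array(c['R']))[0],np.array(c['t'],float),c['K'],np.array(c['dist']))[0][0,0]
E
python3 - <<'E'
from h import *
s=env.get_state();print({k:np.round(v,3).tolist() for k,v in s.items()})
for n in('top','scene'):
    c=cam(n);save(c,n+'0');np.save(n+'0.npy',c,allow_pickle=True)
    print(n,np.round(-np.array(c['R']).T@np.array(c['t']),3),np.round(c['K'],0).tolist(),np.round(c['R'],2).tolist())
E
```

```text
{'clock': 0.0, 'joint_pos': [1.053, 0.314, 0.045, 1.304, -0.0, 1.431], 'qvel': [0.0, 0.0, 0.001, 0.001, -0.0, -0.0], 'tau': [-0.001, -48.062, 29.853, 0.019, -0.0, 0.0], 'tcp_pos': [0.212, 0.534, 0.249], 'orientation': [0.0, 0.827, 0.562, -0.001], 'wrist_force': [0.205, -0.062, -0.053], 'ft_torque': [0.004, -0.026, 0.039], 'finger_gap': 0.085}
top [0.411 0.009 1.08 ] [[453.0, 0.0, 275.0], [0.0, 453.0, 208.0], [0.0, 0.0, 1.0]] [[0.02, -1.0, 0.01], [-1.0, -0.02, -0.1], [0.1, -0.01, -1.0]]
scene [ 1.229 -0.324  0.661] [[463.0, 0.0, 286.0], [0.0, 463.0, 209.0], [0.0, 0.0, 1.0]] [[0.41, 0.91, 0.01], [0.58, -0.25, -0.77], [-0.7, 0.32, -0.63]]
```

View pics/top0.png

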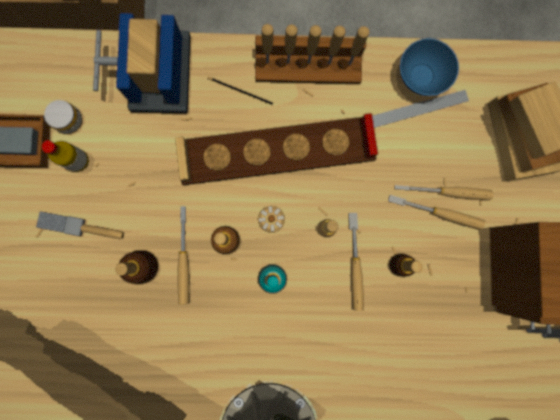

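View pics/scene0.png

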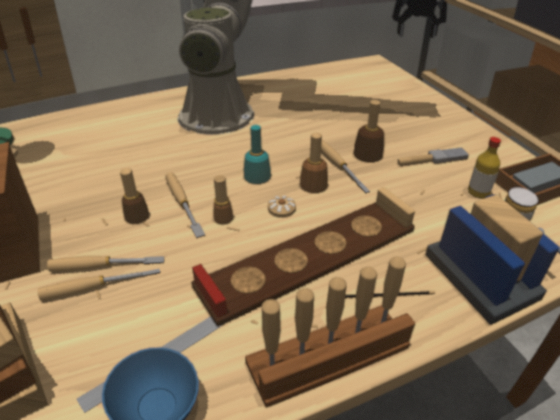

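The red block is at the right, −y end (375,135), so pad_d gets 44, c gets 56, b gets 68 and a gets 80. In the top view the mallets are: 80 at (138,267), 68 at (225,240), 44 at (328,228), 56 at (403,265). The turquoise decoy is at (272,278) and the rosette at (271,219).

Run:
```python
from h import *
c=np.load('top0.npy',allow_pickle=True).item();im=c['color'];hsv=cv2.cvtColor(im,cv2.COLOR_RGB2HSV)
T=[]
for (u,v) in[(138,267),(225,240),(328,228),(403,265)]:
    T.append(cv2.resize(im[v-26:v+26,u-30:u+30],None,fx=6.5,fy=5.7,interpolation=cv2.INTER_CUBIC))
cv2.imwrite('pics/crop1.png',np.vstack([np.hstack(T[:2]),np.hstack(T[2:])])[:,:,::-1])
# pads: brighter than dark board, inside board
P=[]
for (u,v) in[(217,157),(257,152),(296,147),(336,142)]:
    w=im[v-19:v+20,u-19:u+20].astype(float).sum(2)
    yy,xx=np.mgrid[-19:20,-19:20]; m=((w>200)&(xx**2+yy**2<17.5**2)).astype(np.uint8)
    k=max(cv2.findContours(m,cv2.RETR_EXTERNAL,cv2.CHAIN_APPROX_NONE)[0],key=cv2.contourArea)
    (cx,cy),r=cv2.minEnclosingCircle(k);e=cv2.fitEllipse(k)
    X=ray(c,(e[0][0]+u-19,e[0][1]+v-19),.021);P.append(X);print(np.round(e,2) if 0 else e, r, np.round(X,4))
P=np.array(P);print(np.linalg.norm(np.diff(P,axis=0),axis=1),np.degrees(np.arctan2(*(P[0]-P[3])[:2])))
s=np.load('scene0.npy',allow_pickle=True).item()
for X in P: print(proj(s,X))
```

```text
((18.547313690185547, 18.36176872253418), (25.544254302978516, 26.611587524414062), 85.5842514038086) 13.729630470275879 [0.634  0.1343 0.021 ]
((18.396045684814453, 18.379487991333008), (25.48480796813965, 26.728404998779297), 84.12051391601562) 13.831544876098633 [0.648  0.0402 0.021 ]
((18.919578552246094, 18.314823150634766), (25.295368194580078, 26.6019344329834), 88.46476745605469) 13.632168769836426 [ 0.6622 -0.0536  0.021 ]
((18.432435989379883, 18.3949031829834), (25.396202087402344, 25.970874786376953), 97.88339233398438) 13.502785682678223 [ 0.6761 -0.1478  0.021 ]
[0.09512086 0.09484229 0.09520479] -8.499878551612786
[366.12445996 224.81909647]
[329.99740203 241.34395294]
[290.61804905 259.36047458]
[247.3439447  278.84803177]
```

View pics/crop1.png

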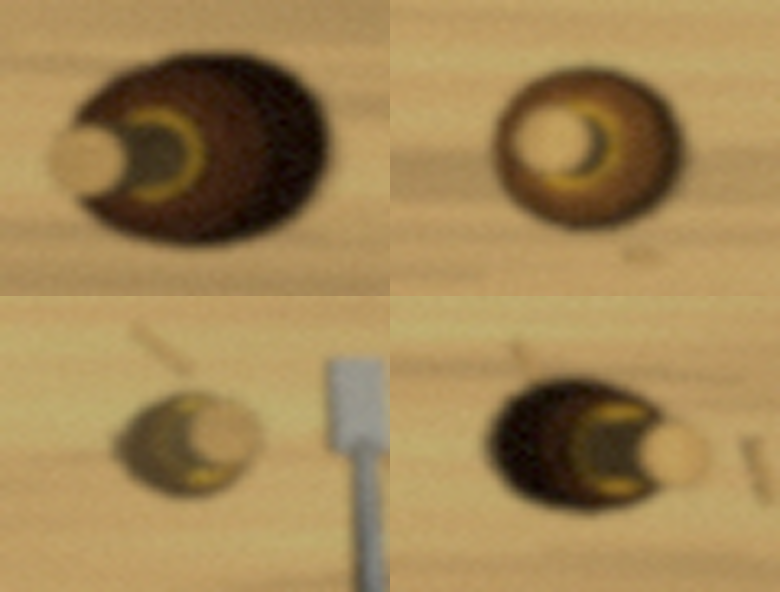

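Crop: handle tops in full pixels are 80 at (121,268.6), 68 at (219.4,238), 44 at (332,226), 56 at (416,266.4). The four pads measure 95 mm apart in a row turned −8.5°, which agrees with the spec. Next I cast the handle tops and check them against the scene view.

Run:
```python
from h import *
c=np.load('top0.npy',allow_pickle=True).item();s=np.load('scene0.npy',allow_pickle=True).item()
im=s['color'].copy();im=cv2.resize(im,None,fx=2,fy=2,interpolation=cv2.INTER_CUBIC)
it=cv2.resize(c['color'],None,fx=2,fy=2,interpolation=cv2.INTER_CUBIC)
for n,h,px,d in[(80,.155,(121.0,268.6),80),(68,.14,(219.4,238.1),68),(44,.11,(332.1,226.2),44),(56,.125,(416,266.4),56)]:
    X=ray(c,px,h);print(n,np.round(X,4),'r',round(np.hypot(*X[:2]),3))
    for C,I in((s,im),(c,it)):
      for z,r in((h,13),(0,d/2)):
        pts=[proj(C,[X[0]+r*1e-3*np.cos(a),X[1]+r*1e-3*np.sin(a),z])*2+.5 for a in np.linspace(0,6.28,40)]
        cv2.polylines(I,[np.int32(np.round(pts))],True,(255,0,255),1)
cv2.imwrite('pics/chk.png',np.vstack([im[180:460,180:820],it[380:620,180:820+180][:, :640]])[:,:,::-1])
```

```text
80 [0.3722 0.3034 0.155 ] r 0.48
68 [0.4375 0.1091 0.14  ] r 0.451
44 [ 0.4682 -0.1284  0.11  ] r 0.485
56 [ 0.3861 -0.3032  0.125 ] r 0.491
```

View pics/chk.png

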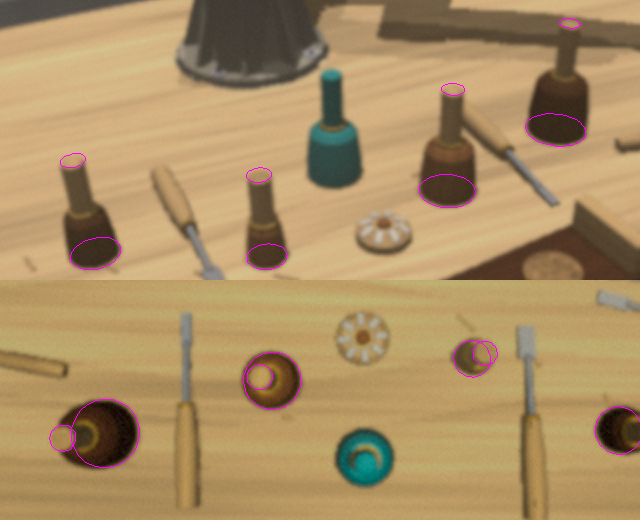

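The cast positions match both views within 1–2 mm. I'll keep the jaws perpendicular to the row (yaw 0.148 rad) throughout, and start with mallet_80.

```bash
cat >> h.py <<'E'
from scipy.spatial.transform import Rotation as Ro
def go(X,yaw=0.148):
    s=env.get_state();w,x,y,z=s['orientation'];R=Ro.from_quat([x,y,z,w])
    T=Ro.from_matrix(np.array([[np.cos(yaw),np.sin(yaw),0],[np.sin(yaw),-np.cos(yaw),0],[0,0,-1]]).T)
    print('t',round(s['clock'],2),'tcp',np.round(s['tcp_pos'],4),'gap',round(s['finger_gap'],4),'F',np.round(s['wrist_force'],1))
    print('rot',np.round((R.inv()*T).as_rotvec(),4),'shift after rot',np.round(T.inv().apply(np.array(X)-s['tcp_pos']),4))
E
python3 -c "
from h import *
go([.3722,.3034,.25])"
```

```text
t 0.1 tcp [0.2119 0.5341 0.2495] gap 0.0854 F [-0.7  0.7  0. ]
rot [6.000e-04 1.600e-03 1.045e+00] shift after rot [ 0.1245  0.2518 -0.0005]
```

carry_out(steps=[[1, 0, 0, 0, 0, 0, 0.1743], [1, 0, 0, 0, 0, 0, 0.1743], [1, 0, 0, 0, 0, 0, 0.1743], [1, 0, 0, 0, 0, 0, 0.1743], [1, 0, 0, 0, 0, 0, 0.1743], [1, 0, 0, 0, 0, 0, 0.1743], [1, 0.0207, 0.042, 0, 0, 0, 0], [1, 0.0207, 0.042, 0, 0, 0, 0], [1, 0.0207, 0.042, 0, 0, 0, 0], [1, 0.0207, 0.042, 0, 0, 0, 0], [1, 0.0207, 0.042, 0, 0, 0, 0], [1, 0.0207, 0.042, 0, 0, 0, 0], [1, 0, 0, 0, 0, 0, 0], [1, 0, 0, 0, 0, 0, 0]])

```text
clock: 1.85
tcp_pos: [0.3717, 0.3034, 0.2501]
orientation: [-0.0, 0.997, 0.073, -0.0]
wrist_force: [0.6, -0.3, 0.2]
finger_gap: 0.0854
```

```bash
python3 -c "
from h import *
go([.3722,.3034,.118])
c=cam('wrist');save(c,'w1');print(proj(c,[.3722,.3034,.155]))"
```

```text
t 1.85 tcp [0.3717 0.3034 0.2501] gap 0.0854 F [ 0.6 -0.3  0.2]
rot [-0.0002  0.0007 -0.0015] shift after rot [5.000e-04 1.000e-04 1.321e-01]
[281.782334   224.18596641]
```

View pics/w1.png

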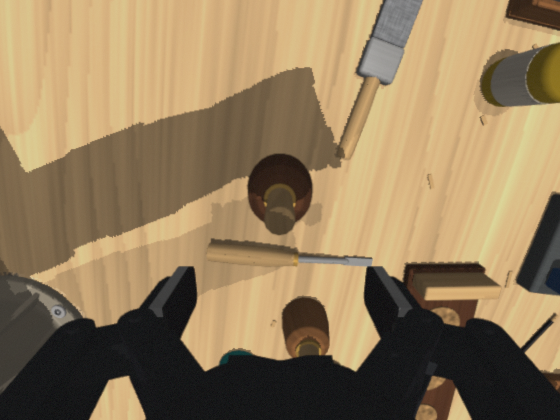

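The handle top is seen at (280,221), predicted (282,224), so they agree within 1–2 mm. I'll descend and grip.

carry_out(steps=[[1, 0, 0, 0.033, 0, 0, 0], [1, 0, 0, 0.033, 0, 0, 0], [1, 0, 0, 0.033, 0, 0, 0], [1, 0, 0, 0.033, 0, 0, 0], [1, 0, 0, 0, 0, 0, 0], [-1, 0, 0, 0, 0, 0, 0], [-1, 0, 0, 0, 0, 0, 0], [-1, 0, 0, 0, 0, 0, 0], [-1, 0, 0, 0, 0, 0, 0], [-1, 0, 0, 0, 0, 0, 0], [-1, 0, 0, 0, 0, 0, 0], [-1, 0, 0, 0, 0, 0, 0], [-1, 0, 0, 0, 0, 0, 0], [-1, 0, 0, -0.01, 0, 0, 0], [-1, 0, 0, -0.025, 0, 0, 0], [-1, 0, 0, -0.025, 0, 0, 0], [-1, 0, 0, -0.02, 0, 0, 0], [-1, 0, 0, 0, 0, 0, 0]], grip_force=50)

```text
clock: 4.15
tcp_pos: [0.3729, 0.3038, 0.1997]
orientation: [-0.001, 0.997, 0.073, 0.001]
wrist_force: [0.0, 0.3, -3.0]
finger_gap: 0.0249
```

```bash
python3 -c "
from h import *
go([.634,.1343,.118+.021])
c=cam('wrist');save(c,'w2')"
```

```text
t 4.15 tcp [0.3729 0.3038 0.1997] gap 0.0249 F [ 0.   0.3 -3. ]
rot [-0.001  -0.0029 -0.001 ] shift after rot [0.2333 0.2062 0.0607]
```

View pics/w2.png

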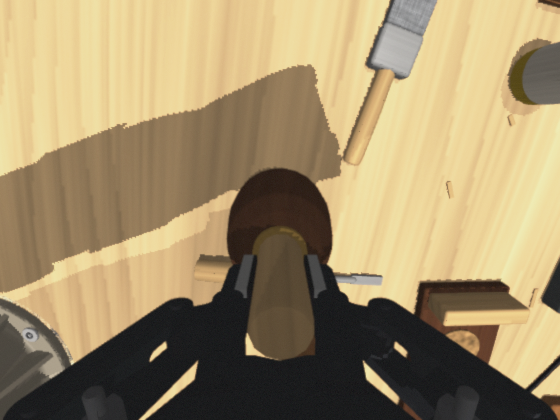

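The wrist view shows mallet_80 held upright between the jaws (handle at about (280,300)), with the head hanging free. I'll carry it to pad_a.

carry_out(steps=[[-1, 0.015, 0.013, 0, 0, 0, 0], [-1, 0.0243, 0.0215, 0, 0, 0, 0], [-1, 0.0243, 0.0215, 0, 0, 0, 0], [-1, 0.0243, 0.0215, 0, 0, 0, 0], [-1, 0.0243, 0.0215, 0, 0, 0, 0], [-1, 0.0243, 0.0215, 0, 0, 0, 0], [-1, 0.0243, 0.0215, 0, 0, 0, 0], [-1, 0.0243, 0.0215, 0, 0, 0, 0], [-1, 0.0243, 0.0215, 0, 0, 0, 0], [-1, 0.024, 0.021, 0, 0, 0, 0], [-1, 0, 0, 0, 0, 0, 0], [-1, 0, 0, 0.03, 0, 0, 0], [-1, 0, 0, 0.015, 0, 0, 0], [-1, 0, 0, 0, 0, 0, 0], [-1, 0, 0, 0, 0, 0, 0]])

```text
clock: 6.08
tcp_pos: [0.6333, 0.1341, 0.154]
orientation: [-0.0, 0.997, 0.074, 0.0]
wrist_force: [-0.8, 0.4, -3.5]
finger_gap: 0.0246
```

```bash
python3 -c "
from h import *
go([.634,.1343,.118+.021])
c=cam('top');I=cv2.resize(c['color'],None,fx=3,fy=3,interpolation=cv2.INTER_CUBIC)
s=cam('scene');J=cv2.resize(s['color'],None,fx=2,fy=2,interpolation=cv2.INTER_CUBIC)
for C,K,f in((c,I,3),(s,J,2)):
  for z,r in((.014+.155,.013),(.014+.021,.04),(.021,.032)):
    p=[proj(C,[.634+r*np.cos(a),.1343+r*np.sin(a),z])*f+f/2-.5 for a in np.linspace(0,6.28,40)]
    cv2.polylines(K,[np.int32(np.round(p))],True,(255,0,255),1)
cv2.imwrite('pics/p1.png',np.hstack([I[320:620,470:870],J[280:580,560:960]])[:,:,::-1])"
```

```text
t 6.08 tcp [0.6333 0.1341 0.154 ] gap 0.0246 F [-0.8  0.4 -3.5]
rot [-0.     -0.0008 -0.0005] shift after rot [ 0.0008 -0.0001  0.015 ]
```

View pics/p1.png

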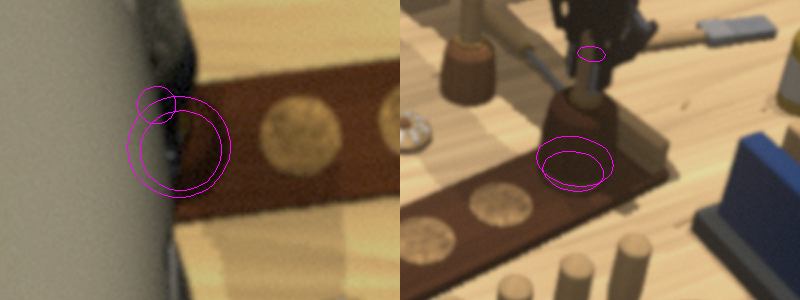

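The scene view (right half) has the head and foot about where the overlay predicts, over pad_a at roughly (574,170). The top view is blocked by the arm. I'll lower gently and watch the force.

carry_out(steps=[[-1, 0.0005, 0, 0.007, 0, 0, 0], [-1, 0, 0, 0.004, 0, 0, 0], [-1, 0, 0, 0.002, 0, 0, 0], [-1, 0, 0, 0.001, 0, 0, 0], [-1, 0, 0, 0, 0, 0, 0]])

```text
clock: 6.8
tcp_pos: [0.6333, 0.134, 0.1404]
orientation: [-0.0, 0.997, 0.074, 0.0]
wrist_force: [-3.9, -0.9, 5.1]
finger_gap: 0.0247
```

carry_out(steps=[[-1, 0, 0, 0.001, 0, 0, 0], [-1, 0, 0, 0, 0, 0, 0]])

```text
clock: 7.05
tcp_pos: [0.6333, 0.134, 0.1403]
orientation: [0.0, 0.997, 0.074, 0.001]
wrist_force: [-5.3, -0.7, 11.4]
finger_gap: 0.0246
```

carry_out(steps=[[-1, 0, 0, -0.0015, 0, 0, 0], [0, 0, 0, 0, 0, 0, 0], [0.4, 0, 0, 0, 0, 0, 0], [0.4, 0, 0, 0, 0, 0, 0], [0.4, 0, 0, 0, 0, 0, 0], [0.4, 0, 0, -0.02, 0, 0, 0], [0.4, 0, 0, -0.04, 0, 0, 0], [0.4, 0, 0, -0.04, 0, 0, 0], [1, -0.01, 0, 0, 0, 0, 0], [1, -0.04, 0, 0, 0, 0, 0], [1, -0.04, 0, 0, 0, 0, 0], [1, -0.04, 0, 0, 0, 0, 0], [1, -0.04, 0, 0, 0, 0, 0], [1, -0.028, 0, 0, 0, 0, 0], [1, 0, 0, 0, 0, 0, 0]])

```text
clock: 8.93
tcp_pos: [0.4353, 0.1048, 0.2392]
orientation: [-0.0, 0.997, 0.074, -0.001]
wrist_force: [1.0, -0.4, -1.0]
finger_gap: 0.0853
```

```bash
python3 -c "
from h import *
go([.4375,.1091,.24])
c=cam('top');save(c,'t2');np.save('top2.npy',c,allow_pickle=True)
c=cam('wrist');save(c,'w3');print(proj(c,[.4375,.1091,.14]))"
```

```text
t 8.93 tcp [0.4353 0.1048 0.2392] gap 0.0853 F [ 1.  -0.4 -1. ]
rot [-0.0002  0.0013 -0.0007] shift after rot [ 0.0028 -0.0039 -0.0008]
[282.4683071  217.52931785]
```

View pics/t2.png

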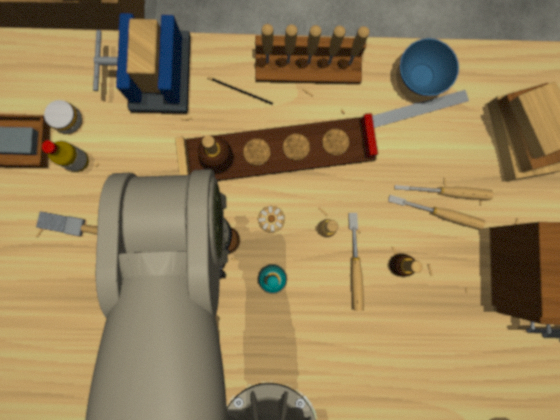

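Mallet_80 stands upright on pad_a, handle top at about (209,143); I'll check it precisely later. Next is mallet_68, gripped at z 0.105.

carry_out(steps=[[1, 0.0028, -0.0039, 0, 0, 0, 0], [1, 0, 0, 0.0335, 0, 0, 0], [1, 0, 0, 0.0335, 0, 0, 0], [1, 0, 0, 0.0335, 0, 0, 0], [1, 0, 0, 0.0335, 0, 0, 0], [1, 0, 0, 0, 0, 0, 0], [-1, 0, 0, 0, 0, 0, 0], [-1, 0, 0, 0, 0, 0, 0], [-1, 0, 0, 0, 0, 0, 0], [-1, 0, 0, 0, 0, 0, 0], [-1, 0, 0, 0, 0, 0, 0], [-1, 0, 0, 0, 0, 0, 0], [-1, 0, 0, 0, 0, 0, 0], [-1, 0, 0, 0, 0, 0, 0]])

```text
clock: 10.78
tcp_pos: [0.4402, 0.1092, 0.1065]
orientation: [-0.0, 0.997, 0.074, 0.001]
wrist_force: [-0.9, -0.8, 4.7]
finger_gap: 0.025
```

```bash
python3 -c "
from h import *
go([.648,.0402,.126])
c=np.load('top2.npy',allow_pickle=True).item();print(proj(c,[.634,.1343,.176]))
I=cv2.resize(c['color'],None,fx=8,fy=8,interpolation=cv2.INTER_CUBIC)
for z,r in((.176,.013),(.021,.04)):
    p=[proj(c,[.634+r*np.cos(a),.1343+r*np.sin(a),z])*8+3.5 for a in np.linspace(0,6.28,40)]
    cv2.polylines(I,[np.int32(np.round(p))],True,(255,0,255),1)
cv2.imwrite('pics/p2.png',I[1000:1440,1440:1920][:,:,::-1])"
```

```text
t 10.78 tcp [0.4402 0.1092 0.1065] gap 0.025 F [-0.9 -0.8  4.7]
rot [ 0.     -0.0012 -0.0008] shift after rot [ 0.1953  0.0989 -0.0195]
[207.92796711 140.32157843]
```

View pics/p2.png

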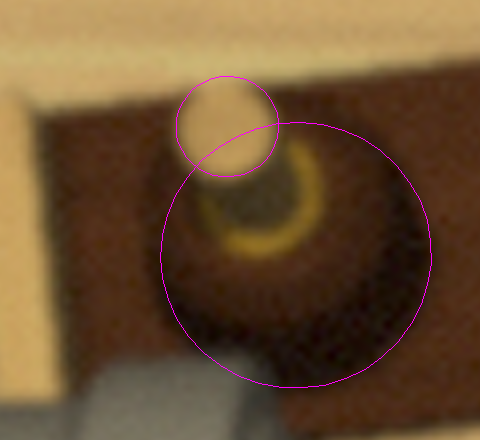

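Mallet_80's handle top is within 1 mm of the predicted centre, and upright. I'll lift 68 and carry it to pad_b, y first so it stays clear of the 80.

carry_out(steps=[[-1, 0, 0, -0.01, 0, 0, 0], [-1, 0, 0, -0.025, 0, 0, 0], [-1, 0, 0, -0.025, 0, 0, 0], [-1, 0, 0, -0.015, 0, 0, 0], [-1, 0.005, 0.01, 0, 0, 0, 0], [-1, 0.01, 0.022, 0, 0, 0, 0], [-1, 0.01, 0.022, 0, 0, 0, 0], [-1, 0.015, 0.022, 0, 0, 0, 0], [-1, 0.022, 0.0139, 0, 0, 0, 0], [-1, 0.028, 0.009, 0, 0, 0, 0], [-1, 0.03, 0, 0, 0, 0, 0], [-1, 0.03, 0, 0, 0, 0, 0], [-1, 0.0253, 0, 0, 0, 0, 0], [-1, 0.02, 0, 0, 0, 0, 0], [-1, 0, 0, 0, 0, 0, 0], [-1, 0, 0, 0.02, 0, 0, 0], [-1, 0, 0, 0.02, 0, 0, 0], [-1, 0, 0, 0, 0, 0, 0], [-1, 0, 0, 0, 0, 0, 0]])

```text
clock: 13.15
tcp_pos: [0.6473, 0.0397, 0.1411]
orientation: [-0.0, 0.997, 0.073, -0.0]
wrist_force: [-0.5, -1.1, -1.9]
finger_gap: 0.025
```

```bash
python3 -c "
from h import *
go([.648,.0402,.1275])"
```

```text
t 13.15 tcp [0.6473 0.0397 0.1411] gap 0.025 F [-0.5 -1.1 -1.9]
rot [-0.0001  0.0002 -0.001 ] shift after rot [ 0.0008 -0.0004  0.0136]
```

carry_out(steps=[[-1, 0.0007, -0.0004, 0.006, 0, 0, 0], [-1, 0, 0, 0.004, 0, 0, 0], [-1, 0, 0, 0.002, 0, 0, 0], [-1, 0, 0, 0.001, 0, 0, 0], [-1, 0, 0, 0, 0, 0, 0]])

```text
clock: 13.78
tcp_pos: [0.6483, 0.0405, 0.1279]
orientation: [-0.0, 0.997, 0.074, 0.0]
wrist_force: [0.2, -0.1, -2.5]
finger_gap: 0.0248
```

carry_out(steps=[[-1, 0, 0, 0.001, 0, 0, 0], [-1, 0, 0, 0, 0, 0, 0]])

```text
clock: 14.02
tcp_pos: [0.6483, 0.0405, 0.1276]
orientation: [0.0, 0.997, 0.074, 0.0]
wrist_force: [-2.5, 1.2, 2.6]
finger_gap: 0.0248
```

carry_out(steps=[[-1, 0, 0, 0, 0, 0, 0], [0, 0, 0, 0, 0, 0, 0], [0.4, 0, 0, 0, 0, 0, 0], [0.4, 0, 0, 0, 0, 0, 0], [0.4, 0, 0, 0, 0, 0, 0], [0.4, 0, 0, -0.02, 0, 0, 0], [0.4, 0, 0, -0.04, 0, 0, 0], [0.4, 0, 0, -0.04, 0, 0, 0], [1, -0.015, 0.01, 0, 0, 0, 0], [1, -0.038, 0.026, 0, 0, 0, 0], [1, -0.038, 0.026, 0, 0, 0, 0], [1, -0.038, 0.026, 0, 0, 0, 0], [1, -0.038, 0.026, 0, 0, 0, 0], [1, -0.036, 0.0265, 0, 0, 0, 0], [1, 0, 0, 0, 0, 0, 0], [1, 0, 0, 0, 0, 0, 0]])

```text
clock: 16.02
tcp_pos: [0.4683, -0.1284, 0.2271]
orientation: [0.0, 0.997, 0.073, 0.001]
wrist_force: [-1.1, -0.5, -0.4]
finger_gap: 0.0851
```

```bash
python3 -c "
from h import *
go([.4682,-.1284,.08])
c=cam('wrist');save(c,'w4');print(proj(c,[.4682,-.1284,.11]),proj(c,[.4682,-.1284,0]))"
```

```text
t 16.02 tcp [ 0.4683 -0.1284  0.2271] gap 0.0851 F [-1.1 -0.5 -0.4]
rot [ 0.0002 -0.0011 -0.0014] shift after rot [-1.000e-04 -0.000e+00  1.471e-01]
[280.69734543 215.79396604] [280.31953881 189.09829518]
```

View pics/w4.png

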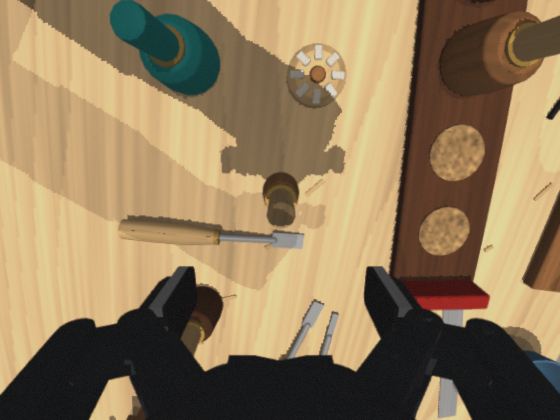

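The wrist view shows mallet_44's handle top at (281,216), as predicted, and the rosette is untouched. I'll grip it and carry it toward pad_d.

carry_out(steps=[[1, 0, 0, 0.036, 0, 0, 0], [1, 0, 0, 0.037, 0, 0, 0], [1, 0, 0, 0.037, 0, 0, 0], [1, 0, 0, 0.037, 0, 0, 0], [1, 0, 0, 0, 0, 0, 0], [-1, 0, 0, 0, 0, 0, 0], [-1, 0, 0, 0, 0, 0, 0], [-1, 0, 0, 0, 0, 0, 0], [-1, 0, 0, 0, 0, 0, 0], [-1, 0, 0, 0, 0, 0, 0], [-1, 0, 0, 0, 0, 0, 0], [-1, 0, 0, 0, 0, 0, 0], [-1, 0, 0, 0, 0, 0, 0]])

```text
clock: 17.7
tcp_pos: [0.4689, -0.1286, 0.081]
orientation: [0.0, 0.997, 0.073, 0.001]
wrist_force: [0.4, 0.2, 5.8]
finger_gap: 0.025
```

carry_out(steps=[[-1, 0, 0, -0.01, 0, 0, 0], [-1, 0, 0, -0.025, 0, 0, 0], [-1, 0, 0, -0.025, 0, 0, 0], [-1, 0, 0, -0.01, 0, 0, 0], [-1, 0.01, 0.003, 0, 0, 0, 0], [-1, 0.028, 0.007, 0, 0, 0, 0], [-1, 0.028, 0.007, 0, 0, 0, 0], [-1, 0.028, 0.007, 0, 0, 0, 0], [-1, 0.028, 0.007, 0, 0, 0, 0], [-1, 0.028, 0.007, 0, 0, 0, 0], [-1, 0.028, 0.007, 0, 0, 0, 0], [-1, 0.0238, 0.005, 0, 0, 0, 0], [-1, 0, 0, 0, 0, 0, 0], [-1, 0, 0, 0.015, 0, 0, 0], [-1, 0, 0, 0.02, 0, 0, 0], [-1, 0, 0, 0, 0, 0, 0], [-1, 0, 0, 0, 0, 0, 0]])

```text
clock: 19.82
tcp_pos: [0.6744, -0.1481, 0.1148]
orientation: [-0.0, 0.997, 0.073, -0.0]
wrist_force: [0.7, -0.5, -0.9]
finger_gap: 0.0246
```

```bash
python3 -c "
from h import *
go([.6761,-.1478,.101])"
```

```text
t 19.82 tcp [ 0.6744 -0.1481  0.1148] gap 0.0246 F [ 0.7 -0.5 -0.9]
rot [-0.0003  0.0005 -0.001 ] shift after rot [ 0.0018 -0.      0.0138]
```

carry_out(steps=[[-1, 0.0017, 0, 0.006, 0, 0, 0], [-1, 0, 0, 0.004, 0, 0, 0], [-1, 0, 0, 0.002, 0, 0, 0], [-1, 0, 0, 0.001, 0, 0, 0], [-1, 0, 0, 0, 0, 0, 0]])

```text
clock: 20.45
tcp_pos: [0.6766, -0.1478, 0.1021]
orientation: [0.0, 0.997, 0.074, 0.0]
wrist_force: [-0.8, 0.5, 0.1]
finger_gap: 0.0247
```

carry_out(steps=[[-1, 0, 0, 0.001, 0, 0, 0], [-1, 0, 0, 0, 0, 0, 0]])

```text
clock: 20.7
tcp_pos: [0.6766, -0.1478, 0.1021]
orientation: [0.0, 0.997, 0.074, 0.0]
wrist_force: [-2.2, 2.2, 6.2]
finger_gap: 0.0246
```

carry_out(steps=[[-1, 0, 0, -0.0005, 0, 0, 0], [0, 0, 0, 0, 0, 0, 0], [0.4, 0, 0, 0, 0, 0, 0], [0.4, 0, 0, 0, 0, 0, 0], [0.4, 0, 0, 0, 0, 0, 0], [0.4, 0, 0, -0.02, 0, 0, 0], [0.4, 0, 0, -0.045, 0, 0, 0], [0.4, 0, 0, -0.045, 0, 0, 0], [1, -0.02, 0.008, 0, 0, 0, 0], [1, -0.042, 0.015, 0, 0, 0, 0], [1, -0.042, 0.015, 0, 0, 0, 0], [1, -0.042, 0.015, 0, 0, 0, 0], [1, -0.042, 0.015, 0, 0, 0, 0], [1, -0.042, 0.015, 0, 0, 0, 0], [1, -0.042, 0.015, 0, 0, 0, 0], [1, -0.0383, 0.0127, 0, 0, 0, 0], [1, 0, 0, 0, 0, 0, 0], [1, 0, 0, 0, 0, 0, 0]])

```text
clock: 22.95
tcp_pos: [0.3863, -0.303, 0.2115]
orientation: [0.0, 0.997, 0.073, 0.0]
wrist_force: [0.2, -0.1, 0.1]
finger_gap: 0.0854
```

```bash
python3 -c "
from h import *
go([.3861,-.3032,.093])
c=cam('wrist');print(proj(c,[.3861,-.3032,.125]),proj(c,[.3861,-.3032,0]));save(c,'w5')"
```

```text
t 22.95 tcp [ 0.3863 -0.303   0.2115] gap 0.0854 F [ 0.2 -0.1  0.1]
rot [ 0.0004 -0.0008 -0.0012] shift after rot [-2.000e-04  1.000e-04  1.185e-01]
[280.75166922 227.82737031] [280.30420123 191.97765595]
```

View pics/w5.png

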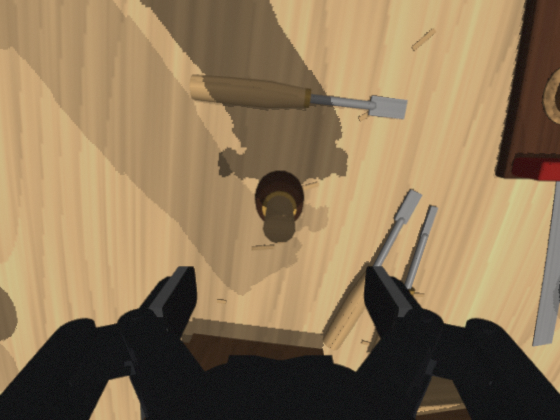

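Handle top at (279,228), as predicted; nothing is in the way. I'll grip it, lift, traverse in y first, then advance into the row.

carry_out(steps=[[1, 0, 0, 0.0295, 0, 0, 0], [1, 0, 0, 0.03, 0, 0, 0], [1, 0, 0, 0.03, 0, 0, 0], [1, 0, 0, 0.029, 0, 0, 0], [1, 0, 0, 0, 0, 0, 0], [-1, 0, 0, 0, 0, 0, 0], [-1, 0, 0, 0, 0, 0, 0], [-1, 0, 0, 0, 0, 0, 0], [-1, 0, 0, 0, 0, 0, 0], [-1, 0, 0, 0, 0, 0, 0], [-1, 0, 0, 0, 0, 0, 0], [-1, 0, 0, 0, 0, 0, 0], [-1, 0, 0, 0, 0, 0, 0]])

```text
clock: 24.62
tcp_pos: [0.3863, -0.3034, 0.0937]
orientation: [0.001, 0.997, 0.073, 0.001]
wrist_force: [-1.5, 0.7, 5.5]
finger_gap: 0.0248
```

carry_out(steps=[[-1, 0, 0, -0.01, 0, 0, 0], [-1, 0, 0, -0.025, 0, 0, 0], [-1, 0, 0, -0.025, 0, 0, 0], [-1, 0, 0, -0.02, 0, 0, 0], [-1, 0.005, -0.015, 0, 0, 0, 0], [-1, 0.015, -0.035, 0, 0, 0, 0], [-1, 0.015, -0.035, 0, 0, 0, 0], [-1, 0.02, -0.035, 0, 0, 0, 0], [-1, 0.025, -0.035, 0, 0, 0, 0], [-1, 0.03, -0.03, 0, 0, 0, 0], [-1, 0.03, -0.021, 0, 0, 0, 0], [-1, 0.03, 0, 0, 0, 0, 0], [-1, 0.02, 0, 0, 0, 0, 0], [-1, 0, 0, 0, 0, 0, 0]])

```text
clock: 26.38
tcp_pos: [0.5436, -0.0698, 0.1713]
orientation: [-0.001, 0.997, 0.074, -0.001]
wrist_force: [-0.9, -0.2, -2.4]
finger_gap: 0.0248
```

```bash
python3 -c "
from h import *
go([.6622,-.0536,.115])"
```

```text
t 26.38 tcp [ 0.5436 -0.0698  0.1713] gap 0.0248 F [-0.9 -0.2 -2.4]
rot [-0.0012  0.0018  0.0009] shift after rot [0.1197 0.0014 0.0563]
```

carry_out(steps=[[-1, 0.02, 0.0014, 0, 0, 0, 0], [-1, 0.027, 0, 0, 0, 0, 0], [-1, 0.027, 0, 0, 0, 0, 0], [-1, 0.027, 0, 0, 0, 0, 0], [-1, 0.0187, 0, 0, 0, 0, 0], [-1, 0, 0, 0, 0, 0, 0], [-1, 0, 0, 0.02, 0, 0, 0], [-1, 0, 0, 0.022, 0, 0, 0], [-1, 0, 0, 0, 0, 0, 0], [-1, 0, 0, 0, 0, 0, 0]])

```text
clock: 27.62
tcp_pos: [0.6617, -0.0551, 0.1315]
orientation: [-0.0, 0.997, 0.073, -0.0]
wrist_force: [-0.5, -0.4, -1.3]
finger_gap: 0.0249
```

```bash
python3 -c "
from h import *
go([.6622,-.0536,.115])"
```

```text
t 27.62 tcp [ 0.6617 -0.0551  0.1315] gap 0.0249 F [-0.5 -0.4 -1.3]
rot [-0.0001  0.0001 -0.001 ] shift after rot [ 0.0007 -0.0014  0.0165]
```

carry_out(steps=[[-1, 0.0007, -0.0014, 0.008, 0, 0, 0], [-1, 0, 0, 0.0045, 0, 0, 0], [-1, 0, 0, 0.002, 0, 0, 0], [-1, 0, 0, 0.001, 0, 0, 0], [-1, 0, 0, 0, 0, 0, 0]])

```text
clock: 28.25
tcp_pos: [0.6628, -0.0536, 0.1152]
orientation: [-0.0, 0.997, 0.074, -0.0]
wrist_force: [-0.2, -0.1, -2.2]
finger_gap: 0.0249
```

carry_out(steps=[[-1, 0, 0, 0.0015, 0, 0, 0], [-1, 0, 0, 0, 0, 0, 0]])

```text
clock: 28.5
tcp_pos: [0.663, -0.0536, 0.1148]
orientation: [0.0, 0.997, 0.074, 0.001]
wrist_force: [-1.6, 1.0, 4.2]
finger_gap: 0.025
```

Contact. I'll release, rise, then back well off toward the robot's left to clear the views.

carry_out(steps=[[-1, 0, 0, 0, 0, 0, 0], [0, 0, 0, 0, 0, 0, 0], [0.4, 0, 0, 0, 0, 0, 0], [0.4, 0, 0, 0, 0, 0, 0], [0.4, 0, 0, 0, 0, 0, 0], [0.4, 0, 0, -0.02, 0, 0, 0], [0.4, 0, 0, -0.05, 0, 0, 0], [0.4, 0, 0, -0.05, 0, 0, 0], [0.4, -0.04, -0.01, -0.01, 0, 0, 0], [1, -0.05, -0.02, 0, 0, 0, 0], [1, -0.05, -0.03, 0, 0, 0, 0], [1, -0.04, -0.04, 0, 0, 0, 0], [1, -0.02, -0.05, 0, 0, 0, 0], [1, -0.02, -0.05, 0, 0, 0, 0], [1, -0.01, -0.05, 0, 0, 0, 0], [1, 0, -0.05, 0, 0, 0, 0], [1, 0, -0.05, 0, 0, 0, 0], [1, 0, -0.05, 0, 0, 0, 0], [1, 0, -0.04, 0, 0, 0, 0], [1, 0, 0, 0, 0, 0, 0]])

```text
clock: 31.0
tcp_pos: [0.3701, 0.3501, 0.2436]
orientation: [-0.0, 0.997, 0.076, 0.0]
wrist_force: [-0.4, 0.1, -0.6]
finger_gap: 0.0855
```

```bash
python3 -c "
from h import *
s=env.get_state();print(s['tcp_pos'],s['clock'])
L=[(.634,.1343,.155,.08),(.648,.0402,.14,.068),(.6622,-.0536,.125,.056),(.6761,-.1478,.11,.044)]
O=[]
for n,f,(r0,r1,c0,c1) in(('top',4,(95,185,170,400)),('scene',3,(130,330,170,435))):
  c=cam(n);save(c,n+'9');I=cv2.resize(c['color'],None,fx=f,fy=f,interpolation=cv2.INTER_CUBIC)
  for x,y,h,d in L:
    for z,r in((.021+h,.013),(.021,d/2)):
      p=[proj(c,[x+r*np.cos(a),y+r*np.sin(a),z])*f+f/2-.5 for a in np.linspace(0,6.28,40)]
      cv2.polylines(I,[np.int32(np.round(p))],True,(255,0,255),1)
  I=I[r0*f:r1*f,c0*f:c1*f];cv2.imwrite('pics/f_'+n+'.png',I[:,:,::-1][:600,:800]);print(I.shape)"; cat >/dev/null
```

```text
[0.37011392 0.35009062 0.24360371] 31.0
(360, 920, 3)
(600, 795, 3)
```

```bash
python3 -c "
import cv2,numpy as np
a=cv2.imread('pics/f_top.png')[:, :795];b=cv2.imread('pics/f_scene.png')
a=cv2.resize(a,(700,int(a.shape[0]*700/a.shape[1])));
b=b[:, :700] if b.shape[1]>=700 else b
print(a.shape,b.shape);cv2.imwrite('pics/f.png',np.vstack([a,b[:600-a.shape[0]+0]])[:600] if 0 else a)"
```

```text
(316, 700, 3) (600, 700, 3)
```

View pics/f_top.png

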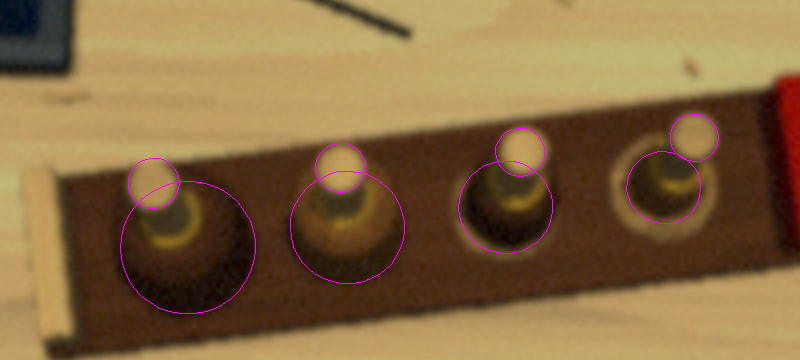

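View pics/f_scene.png

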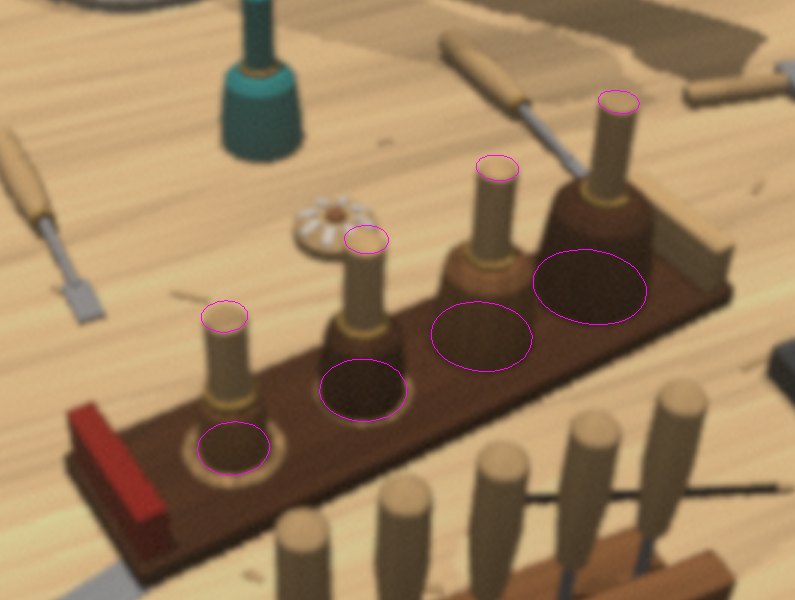

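All four stand upright on their pads in the right order, matching the overlay in both views: handle tops at (154,184), (341,168), (520,151) and (694,137) in the top crop. The cork rings show evenly around 56 and 44. The rosette and the turquoise mallet have not moved, and the arm is clear.

```bash
python3 -c "
from workcell import env
print(env.hand_in())"
```

```text
the job is handed in; nothing more can be done
None
```

All four mallets are standing upright and released on the cork pads. In order from the red end block (the −y end) they are 44, 56, 68 and 80, on pad_d, pad_c, pad_b and pad_a. I gripped each by its handle, lowered it until light contact showed on the force reading, and then let go. I handed the job in at about 31 s.

- **Centring:** In the last top and scene pictures, all handle tops and feet matched the predicted pad-centred outlines to within about 1–2 mm. That is also the accuracy of the camera calibration.
- **Cork rings:** An even ring of cork shows around the 56 and the 44. The two larger mallets cover their pads, so I judged those only by the outlines.
- **Nothing disturbed:** The rosette and the turquoise look-alike showed no sign of having been moved. The arm was clear of everything, and the largest force in the readings was about 13 N.
- **Checks:** None of my checks failed or disagreed, but the hand-in gave no verdict.

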